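# Raise the jig's barrier and feed the rail home

### The arm

A 6-joint arm with a two-finger parallel gripper is mounted at the origin on the work surface. World frame = base frame: x ahead of the robot, y to its left, z up, the work surface at z = 0. Lengths are in m, angles in degrees, forces in N, time in s.
With the tool pointing down it reaches from about 0.35 to 0.875 m from the base axis. Payload 4.2 kg.
Tool frame: the origin (TCP) lies between the finger pads; the fingertips stand 25 mm ahead of it and the grasp point (between the pads) lies 6 mm ahead of it (r.tips_ahead is the distance from the TCP to the fingertips, in m); z points along the fingers, y is the direction in which the jaws open and shut (so a half turn about z gives the same grasp; the last joint's range is limited). The gripper opens to 87 mm and grips with 3 to 60 N. Pads are 19 mm wide; open, the fingers measure 117 mm over their backs; the gripper's body (75 mm by 190 mm) begins 51 mm behind the grasp point.
Start: joints at [80.764, 22.042, 0.453, 0, -68.411, -14.817], TCP at [0.255, 0.571, 0.216] pointing down, gripper open.
Joint ranges: [-179.83, 179.83], [-69.29, 118.12], [-61.27, 80.66], [-181.25, 117.63], [-171.15, -9.14], [-177.46, 177.46]. Speed limits (degrees/s): [159.86, 159.86, 180, 180, 180, 180].

### API

Orientations are given as a 3x3 rotation matrix whose columns are the frame's x, y, z axes.
In Python, from station import r, vision, finish_job gives the robot as it stands.
- The arm moves only by the shell command python3 -m jog 'ROWS'. ROWS is a JSON object of lists of equal length, an entry for each row: "rot": the turn, a rotation vector about the world's x, y, z in degrees, a list of three; "delta_pos": the shift along the world's x, y, z in mm, a list of three; "grip": the opening in per cent of the stroke, from 0 (shut) to 100 (fully open). A call has 1 to 10 rows; each row shifts and turns the commanded pose from where the row before left it; what a row does not reach is not made up. A row lasts 1/12 s, in which the tool goes at most 41.7 mm and 7.16 degrees, less where a joint would pass 70% of its speed; a pose out of reach is approached as far as the arm can. A call with a gripper value outside its range is refused whole. The fingers move at their own pace and stop on an object; the grip force is fixed at half the most. Time passes only in rows, so rows that do not move let the fingers close. It gives the time, the measured TCP pose, the force and the opening at its end, in the units of the state.
- r.sense(): the state, without advancing time (a new reading comes with each control period).
- vision.capture(name): name is "scene" or "top"; returns a dict with "frame" (420x560x3 uint8, red, green, blue), "K" (3x3 intrinsics, pixels), "k1" (the pictures are not rectified: a ray, as slopes to the right and down, at radius r is drawn at 1 + k1 r^2 times it, then the intrinsics apply), "xyz" and "orientation" of the camera in the world. Camera axes: x right, y up, looking along -z (the intrinsics and any distortion apply to the point x, -y, -z); pixel columns grow to the right and rows downward; lengths in m; the calibration is good to about 2 mm. A picture is of the moment at which its call begins. There is no depth.
- finish_job(): hands the job in, once; it reports no verdict.
The state is a dict: "time_s": time; "joints": joint angles; "joint_velocities": joint speeds; "effort": joint torques, N m; "tcp_pos": TCP position; "ee_rot": TCP orientation; "wrist_force": force on the tool from outside, world axes, zero at the start; "moment": the same for the moment, N m; "gripper_width": opening from 0.0 (shut) to 1.0 (fully open).
Only numpy, scipy, OpenCV 4.12 (cv2) and the standard library are available. Lean on these libraries where they do the work, as an engineer would, in place of code of your own. Each camera call takes 0.05 s, during which the arm holds its last target. There are 200 camera calls.

### The job

Push the counterweighted wooden barrier arm of the drilling jig up and back past its balance point so that it stays fully raised by itself, then push the wood rail along the channel, under the raised barrier, until its end meets the end stop. Only push: do not grip anything or lift the rail out of the channel, leave everything else on the bench where it is, and finish clear of everything.

Things in the scene. Friction and masses are not known exactly. Their poses are not given: they have to be found in the camera images.
- jig: Fixed drilling jig on the table. Origin: on the table surface, under the barrier's middle plane. Axes: x across the jig, away from the robot, y left along the feed channel, z up; yaw varies. Plywood deck x -150..150, y -210..250 mm, top z = 18. The channel's middle is at x = -5 mm: see channel. Two steel hinge cheeks at x 85..135, y +-37 mm, up to z = 134, carry the barrier.
- channel (a point): Middle of the channel floor at the right end, where the end stop's face stands (jig x -5, y -70, z 18 mm); axes as the jig's. The channel runs along y, 50 mm wide, between a fence (x 20..40 of the jig, top z = 54 mm) and a low front guide (x -50..-30, top z = 30). The end stop is a dark wood block closing the channel, x -50..40, 30 mm thick, top z = 54.
- barrier (a joint): Hinge angle of the counterweighted wooden barrier arm, rad: 0 = down, its leg blocks the channel; grows as its paddle goes up and back (+x of the jig); 1.25 = fully raised, at its stop. Balance point at about 0.6: let go below it, it falls shut; beyond it, it tips to the stop by itself (damped) and stays. About 2 to 4 N on the paddle moves it.
- hinge (a point): Point on the barrier's hinge axis in its middle plane: jig x 110, y 0, z 110 mm; the axis is parallel to jig y. When raised, the barrier leans back over the hinge; what then overhangs the channel is its leg's foot, more than 160 mm above the table and 32 mm wide (y +-16 mm). A steel cylinder close behind the axis is the counterweight.
- paddle (a point): Centre of the flat face of the push paddle, looking to the robot when down: 124 mm before the hinge axis and 112 mm above it (jig x -14, z 222 mm); turns with the barrier. Axes: x into the paddle, z up along it. Paddle 64 mm wide, 78 mm tall (z 183..261), 18 mm thick; below it, in one plane, a leg 30 mm wide goes down to z = 26 mm; a sloping beam joins it to the hinge.
- rail: Loose plain wood rail, 44 mm (x) by 200 mm (y) by 40 mm high, about 0.23 kg, lying in the channel to the left of the barrier. Origin: centre of its underside; axes parallel to the jig's. It is home when its right end meets the end stop: its origin is then at jig y = +30 mm.
- rail_tail (a point): Centre of the rail's left end face (away from barrier and stop), 100 mm from the rail's middle, 20 mm above its underside; the end to push on.
- jar: Bystander, leave alone: small lidded glass jar, 48 mm across and 60 mm tall, standing on the deck behind the fence. Origin: on its underside.
- offcut: Bystander, leave alone: wood offcut 50 x 90 x 30 mm, lying on the deck behind the fence. Origin: on its underside.
- tape: Bystander, leave alone: tape measure 60 x 30 x 50 mm, standing on the deck's front apron, to the right of the barrier. Origin: on its underside.
- glue: Bystander, leave alone: white glue bottle, 60 mm across, 170 mm tall, standing on the table to the right. Origin: on its underside.
- drill: Bystander, leave alone: cordless drill standing on its battery, about 210 mm tall, on the table to the right. Origin: on its underside.
- hammer: Bystander, leave alone: hammer lying on the table to the left.
- driver: Bystander, leave alone: screwdriver lying on the front apron of the deck, to the left, along the channel.

How it is judged (in metres and radians):
On the way, in this order (a step that is already met when the one before it is completed fails the run):
1. the barrier stands fully raised by itself, untouched by the robot (value of joint barrier above 1.15 rad and contact force between barrier and the arm below 0.1 N and contact force between barrier and the fingers below 0.1 N), for 0.3 s.
2. the rail has been pushed home against the end stop (y of rail in the frame of jig between 0.025 and 0.034 m and x of rail in the frame of jig between -0.012 and 0.002 m and z of rail in the frame of jig below 0.021 m and angle between rail's own z axis and vertical below 0.05 rad), for 0.2 s.
At the end, for the whole second after the job is handed in: The barrier stays raised (hinge above 1.15 of 1.25 rad) and still; the rail lies flat in the channel, at rest, its end within 4 mm of the end stop; nothing touches the robot (all of step 2 and value of joint barrier above 1.15 rad and linear speed of rail below 0.01 m/s and not (velocity of joint barrier above 0.05 rad/s) and not (velocity of joint barrier below -0.05 rad/s)).
It fails at once if the rail or the barrier's paddle is gripped between the fingers instead of pushed (((x of the grasp point in the frame of rail between -0.019 and 0.019 m and y of the grasp point in the frame of rail between -0.095 and 0.095 m and z of the grasp point in the frame of rail between 0 and 0.038 m) and contact force between the fingers and rail above 1 N) or ((x of the grasp point in the frame of paddle between 0.002 and 0.016 m and y of the grasp point in the frame of paddle between -0.03 and 0.03 m and z of the grasp point in the frame of paddle between -0.037 and 0.037 m) and contact force between the fingers and barrier above 1 N)).
It fails at once if the rail is lifted (more than 8 mm off the deck) or tipped (z of rail in the frame of jig above 0.026 m or angle between rail's own z axis and vertical above 0.15 rad).
It fails at once if a bystander is moved by more than 15 mm (distance of any of jar, offcut, tape, glue, drill, hammer, driver from where it was at the start of the episode above 0.015 m).
It also fails if it takes over 58 s, if anything falls off the work surface, if the arm or the gripper's body presses on something with over 40 N, if the wrist force passes 120 N, or if a joint passes its speed limit or range.

## Working session

There is one attempt and no reset: what is moved stays moved. The work goes in short steps, Python scripts to look and compute and a shell command to move; the robot and the scene stay as the last step left them, time stands still between calls to the robot, and variables do not carry over. Pictures are saved under pics/ and viewed, about 8 in all and at most 12, crops included, and the job is handed in when it is done.

```bash
mkdir -p pics; ls; cat > h.py <<'E'
import numpy as np,cv2
from station import r,vision,finish_job
def cap(n,f=None):
    c=vision.capture(n)
    if f: cv2.imwrite('pics/'+f,c['frame'][:,:,::-1])
    return c
def ray(c,u,v):
    K=np.array(c['K']);k=c['k1']
    p=cv2.undistortPoints(np.array([[[u,v]]],float),K,np.array([k,0,0,0.]))[0,0]
    d=np.array(c['orientation'])@np.array([p[0],-p[1],-1]);return np.array(c['xyz']),d
def onz(c,u,v,z):
    o,d=ray(c,u,v);return o+d*(z-o[2])/d[2]
def proj(c,P):
    R=np.array(c['orientation']);q=R.T@(np.array(P)-np.array(c['xyz']))
    x,y=q[0]/-q[2],-q[1]/-q[2];s=1+c['k1']*(x*x+y*y);K=np.array(c['K'])
    return K[0,0]*x*s+K[0,2],K[1,1]*y*s+K[1,2]
E
python3 - <<'E'
from h import *
for n in('scene','top'):
    c=cap(n,n+'0.png');print(n,c['K'],c['k1'],c['xyz'],c['orientation'])
print(r.sense())
E
```

```text
pics
scene [[432.89812274   0.         283.00213871]
 [  0.         432.89812274 210.77948535]
 [  0.           0.           1.        ]] -0.0584260724257513 [ 1.18980549 -0.34381548  1.14342723] [[ 0.40945931 -0.73307003  0.54309429]
 [ 0.91225416  0.32138714 -0.25397373]
 [ 0.01163701  0.59943193  0.80034114]]
top [[394.80818605   0.         281.77538675]
 [  0.         394.80818605 208.11454375]
 [  0.           0.           1.        ]] -0.08032262585688656 [ 0.38655917 -0.01058252  1.35146971] [[ 1.89419845e-02  9.93017510e-01 -1.16436365e-01]
 [-9.99817130e-01  1.91191864e-02  4.05082133e-04]
 [ 2.62842221e-03  1.16407399e-01  9.93198071e-01]]
{'time_s': 0.1, 'joints': array([ 8.07635091e+01,  2.20847387e+01,  3.87591936e-01, -2.25550028e-02,
       -6.84113244e+01, -1.48151584e+01]), 'joint_velocities': array([-0.06122992, -0.10705619,  0.25812291,  0.14113104,  0.02279844,
        0.02153364]), 'effort': array([-7.77453770e-04, -3.91689742e+01,  1.87936091e+01,  4.23190847e+00,
        1.34890658e-02, -6.53371740e-05]), 'tcp_pos': array([0.25451328, 0.57023179, 0.21529308]), 'ee_rot': array([[ 9.13119294e-01, -4.07691934e-01, -6.65166853e-04],
       [-4.07692456e-01, -9.13117509e-01, -1.80985090e-03],
       [ 1.30486112e-04,  1.92379328e-03, -9.99998141e-01]]), 'wrist_force': array([-0.00486907,  0.48318639,  0.49579916]), 'moment': array([ 0.00787859, -0.01597523,  0.00696731]), 'gripper_width': 0.9947246623926537}
```

View pics/scene0.png

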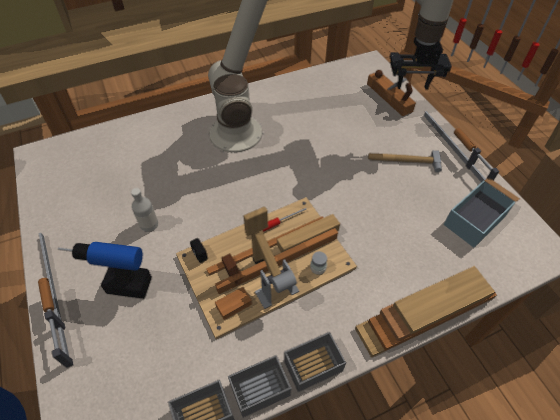

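View pics/top0.png

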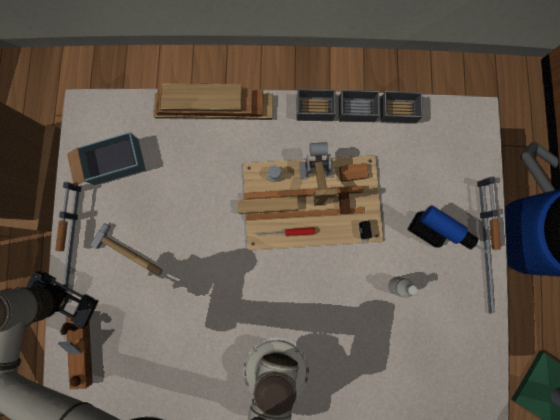

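The top view shows the deck at u≈243..382, v≈156..248. The barrier paddle is near (320,198), the rail's left end near (238,206) and the tape near (365,230). I'll enlarge it.

```bash
python3 - <<'E'
import cv2
a=cv2.imread('pics/top0.png')[135:260,225:395];cv2.imwrite('pics/top0c.png',cv2.resize(a,None,fx=4.7,fy=4.7,interpolation=cv2.INTER_CUBIC))
a=cv2.imread('pics/scene0.png')[190:340,170:365];cv2.imwrite('pics/scene0c.png',cv2.resize(a,None,fx=4,fy=4,interpolation=cv2.INTER_CUBIC))
E
```

```text
(no output)
```

View pics/top0c.png

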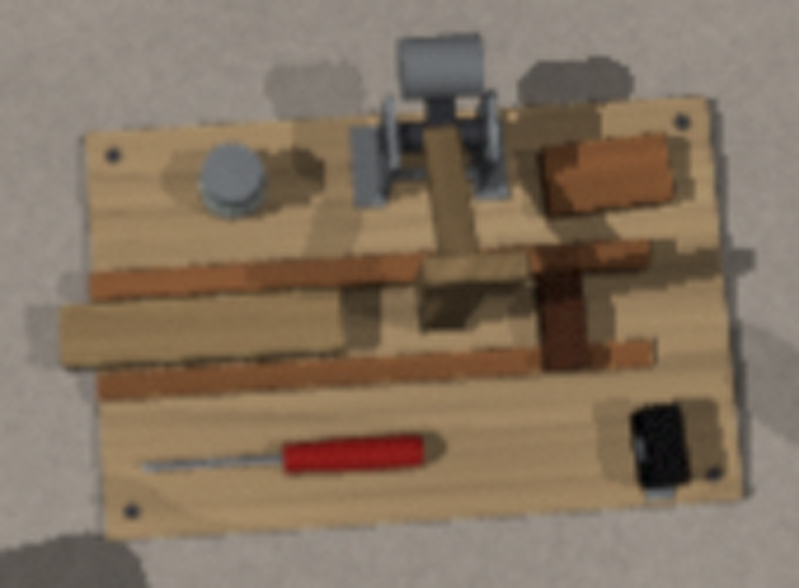

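View pics/scene0c.png

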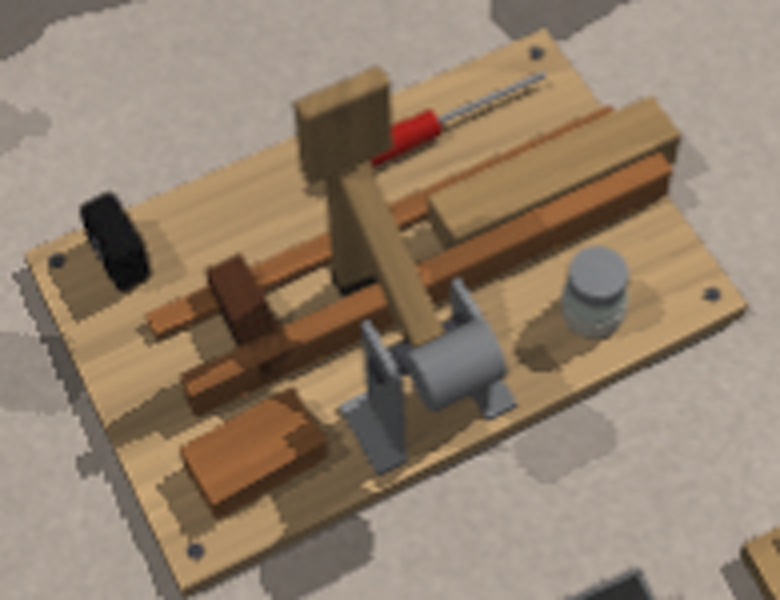

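The crops show the deck corners in the top crop at (85,135), (712,98), (742,497) and (103,538). In the scene crop they are at (745,308), (183,585), (25,258) and (545,30). The rail's left end top edge is at (60,308)-(62,368) in the top crop, and the paddle is upright above the channel.

```bash
cat > m.py <<'E'
from h import *
J=np.array([[150,250],[150,-210],[-150,-210],[-150,250]])/1e3
T=[(85,135),(712,98),(742,497),(103,538)]
S=[(745,308),(183,585),(25,258),(545,30)]
def fit(W):
    W=np.array(W)[:,:2];a=J-J.mean(0);b=W-W.mean(0)
    th=np.arctan2((a[:,0]*b[:,1]-a[:,1]*b[:,0]).sum(),(a*b).sum())
    R=np.array([[np.cos(th),-np.sin(th)],[np.sin(th),np.cos(th)]]);t=W.mean(0)-R@J.mean(0)
    return th,R,t,(W-(J@R.T+t))*1e3
E
python3 - <<'E'
from m import *
ct=cap('top');cs=cap('scene')
tp=lambda p:(p[0]/4.7+225-.4,p[1]/4.7+135-.4); sp=lambda p:(p[0]/4+170-.4,p[1]/4+190-.4)
res=[]
for n,c,f,P in(('top',ct,tp,T),('scene',cs,sp,S)):
    th,R,t,e=fit([onz(c,*f(p),.018) for p in P]);res.append((th,t));print(n,np.degrees(th),t,e.round(1).tolist())
th=np.mean([x[0] for x in res]);t=np.mean([x[1] for x in res],0);R=np.array([[np.cos(th),-np.sin(th)],[np.sin(th),np.cos(th)]])
np.savez('jig.npz',R=R,t=t);print(np.degrees(th),t)
j=lambda P:((R.T@(P[:2]-t))*1e3).round(1)
for p in[(60,308),(62,368),(345,350)]:print('rail top',j(onz(ct,*tp(p),.058)))
for p in[(655,97),(680,143),(450,243),(428,203)]:print('rail sc',j(onz(cs,*sp(p),.058)))
for p in[(388,68),(296,103)]:print('paddle top sc',j(onz(cs,*sp(p),.261)))
for p in[(420,253),(527,250)]:print('paddle top top',j(onz(ct,*tp(p),.261)))
for p in[(640,408),(685,405),(690,485),(640,490)]:print('tape',j(onz(ct,*tp(p),.068)))
for p in[(143,465),(285,455),(425,453)]:print('driver',j(onz(ct,*tp(p),.03)))
W=lambda x,y:R@np.array([x,y])/1e3+t
for q in[(-14,0),(-5,30),(-5,-70),(-5,130),(-5,250)]:print(q,W(*q))
E
```

```text
top 4.460315325504365 [ 0.56928596 -0.13458779] [[-3.5, 0.4], [-1.6, -3.3], [3.4, 1.1], [1.6, 1.9]]
scene 4.600967325957785 [ 0.57357709 -0.13028098] [[-0.5, -4.0], [-4.6, 3.4], [4.4, 1.2], [0.7, -0.6]]
4.530641325731074 [ 0.57143153 -0.13243439]
rail top [ 11.8 268.7]
rail top [-30.7 269.3]
rail top [-29.9  70.3]
rail sc [-22.4 274.9]
rail sc [ 23.6 268.1]
rail sc [18.7 70. ]
rail sc [-19.7  72.3]
paddle top sc [-6.7 36.2]
paddle top sc [ -9.4 -27.7]
paddle top top [ 2.7 32.2]
paddle top top [  0.8 -31.7]
tape [ -83.9 -131.8]
tape [ -83.7 -163.5]
tape [-139.5 -162.3]
tape [-140.7 -127.1]
driver [-100.4  217.8]
driver [-99.3 116.4]
driver [-104.    16.7]
(-14, 0) [ 0.55747527 -0.13354028]
(-5, 30) [ 0.56407738 -0.10292309]
(-5, -70) [ 0.57197661 -0.20261061]
(-5, 130) [ 0.55617816 -0.00323557]
(-5, 250) [0.54669909 0.11638946]
```

Jig pose is about (0.571,-0.132) m at yaw 4.5°, consistent to about 4 mm with the sizes given. The rail's origin is at jig y≈170 and its tail at 270. I'll close the fingers, align the jaws with jig y and approach the paddle.

```bash
python3 -m jog '{"rot":[[0,0,2.9],[0,0,2.9],[0,0,2.9],[0,0,2.9],[0,0,2.9],[0,0,2.9],[0,0,2.9],[0,0,2.9],[0,0,2.9],[0,0,2.5]],"delta_pos":[[5,-35,6],[10,-35,6],[10,-35,6],[10,-35,6],[10,-35,6],[10,-35,6],[10,-35,0],[10,-35,0],[10,-35,0],[10,-35,0]],"grip":[0,0,0,0,0,0,0,0,0,0]}'
python3 -m jog '{"rot":[[0,0,0],[0,0,0],[0,0,0],[0,0,0],[0,0,0],[0,0,0],[0,0,0],[0,0,0],[0,0,0],[0,0,0]],"delta_pos":[[15,-35,0],[15,-35,0],[15,-35,0],[15,-35,0],[15,-35,0],[15,-35,0],[15,-35,0],[15,-35,0],[15,-35,0],[15,-30,0]],"grip":[0,0,0,0,0,0,0,0,0,0]}'
python3 -c "
from h import *
s=r.sense();print(s['tcp_pos'],s['ee_rot'],s['joints'],s['wrist_force'],s['gripper_width'])"
```

```text
time_s: 1.03
tcp_pos: [0.3496, 0.2189, 0.2524]
ee_rot: [[0.997, 0.082, 0.0], [0.082, -0.997, 0.0], [0.0, -0.0, -1.0]]
wrist_force: [1.1, 0.2, 0.3]
gripper_width: 0.324
time_s: 1.87
tcp_pos: [0.4999, -0.1266, 0.2522]
ee_rot: [[0.997, 0.078, -0.0], [0.078, -0.997, 0.0], [-0.0, -0.0, -1.0]]
wrist_force: [0.4, 1.1, -0.0]
gripper_width: 0.004
[ 0.49988466 -0.12664427  0.25219423] [[ 9.96935015e-01  7.82340774e-02 -7.06831769e-05]
 [ 7.82340782e-02 -9.96935017e-01  7.64221618e-06]
 [-6.98686525e-05 -1.31486261e-05 -9.99999997e-01]] [ 3.83517076e+00  9.87916834e+00 -1.12672378e+01 -7.58846121e-04
 -6.88576054e+01  9.06521707e+01] [ 0.41093989  1.08982563 -0.02480134] 0.0036180831775760878
```

```bash
python3 -m jog '{"rot":[[0,0,0],[0,0,0],[0,0,0],[0,0,0],[0,0,0],[0,0,0]],"delta_pos":[[8,-3,0],[8,-3,0],[8,-2,0],[8,0,0],[5,0,0],[0,0,0]],"grip":[0,0,0,0,0,0]}'
python3 - <<'E'
from h import *
a=cap('scene')['frame'][150:330,170:365,::-1];cv2.imwrite('pics/s1.png',cv2.resize(a,None,fx=3.3,fy=3.3))
E
```

```text
time_s: 2.37
tcp_pos: [0.5376, -0.1312, 0.2521]
ee_rot: [[0.997, 0.081, 0.0], [0.081, -0.997, -0.0], [0.0, 0.0, -1.0]]
wrist_force: [0.2, -0.3, -1.1]
gripper_width: 0.006
```

View pics/s1.png

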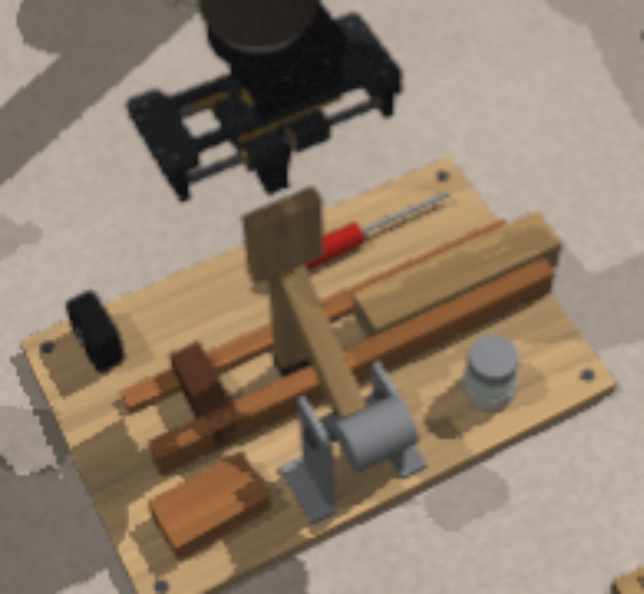

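The closed fingers (≈(275,185) in the crop) are centred just in front of the upright paddle (≈(285,235)). I'll push along the arc.

```bash
python3 -m jog '{"rot":[[0,0,0],[0,0,0],[0,0,0],[0,0,0],[0,0,0],[0,0,0],[0,0,0],[0,0,0],[0,0,0],[0,0,0]],"delta_pos":[[5,0,0],[5,1,0],[5,0,0],[5,0,4],[5,1,4],[5,0,4],[5,0,4],[5,1,4],[5,0,4],[5,0,4]],"grip":[0,0,0,0,0,0,0,0,0,0]}'
```

```text
time_s: 3.25
tcp_pos: [0.5874, -0.1292, 0.2805]
ee_rot: [[0.997, 0.079, 0.0], [0.079, -0.997, 0.0], [0.0, -0.0, -1.0]]
wrist_force: [-1.0, 0.5, -0.9]
gripper_width: 0.001
```

```bash
python3 -m jog '{"rot":[[0,0,0],[0,0,0],[0,0,0],[0,0,0],[0,0,0],[0,0,0],[0,0,0],[0,0,0],[0,0,0],[0,0,0]],"delta_pos":[[7,0,4],[7,1,4],[7,0,4],[7,1,3],[7,0,3],[7,1,3],[7,0,2],[7,1,2],[7,0,1],[7,1,1]],"grip":[0,0,0,0,0,0,0,0,0,0]}'
python3 -m jog '{"rot":[[0,0,0],[0,0,0],[0,0,0],[0,0,0],[0,0,0],[0,0,0],[0,0,0],[0,0,0]],"delta_pos":[[7,0,0],[7,1,0],[7,0,0],[7,1,0],[0,0,0],[0,0,0],[0,0,0],[0,0,0]],"grip":[0,0,0,0,0,0,0,0]}'
python3 - <<'E'
from h import *
a=cap('scene')['frame'][150:330,170:365,::-1];cv2.imwrite('pics/s2.png',cv2.resize(a,None,fx=3.3,fy=3.3))
E
```

```text
time_s: 4.08
tcp_pos: [0.6574, -0.1243, 0.3072]
ee_rot: [[0.997, 0.079, -0.0], [0.079, -0.997, -0.0], [-0.0, 0.0, -1.0]]
wrist_force: [0.0, 0.5, 0.3]
gripper_width: 0.002
time_s: 4.75
tcp_pos: [0.6845, -0.1223, 0.3075]
ee_rot: [[0.997, 0.079, 0.0], [0.079, -0.997, -0.0], [0.0, 0.0, -1.0]]
wrist_force: [0.5, -0.5, -0.1]
gripper_width: 0.003
```

View pics/s2.png

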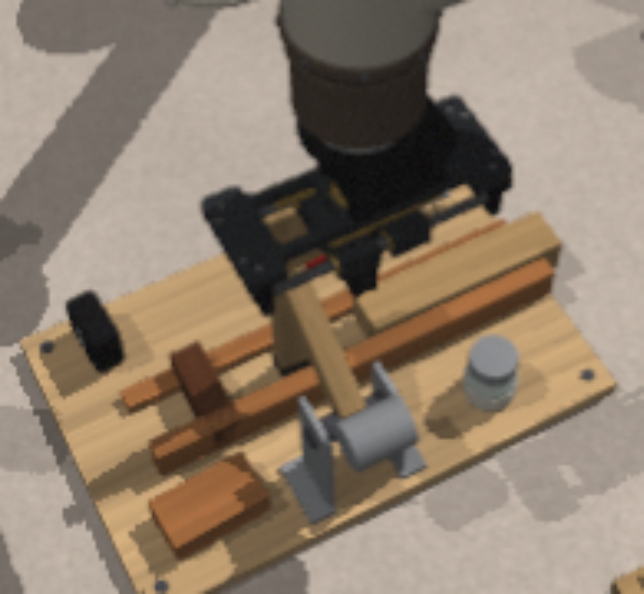

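The barrier still looks down, and the finger is beyond the paddle at crop ≈(360,275). I'll check the geometry before moving again.

```bash
python3 - <<'E'
from h import *
d=np.load('jig.npz');R,t=d['R'],d['t']
c=cap('scene');k=cap('top')
def w(x,y,z):return np.array([*(R@np.array([x,y])/1e3+t),z/1e3])
f=lambda p:((p[0]-200)*4,(p[1]-150)*4)
print('tip',np.round(f(proj(c,[.6845,-.1223,.2825]))))
def pt(th,x,y,z):
    x-=110;z-=110;C,S=np.cos(th),np.sin(th);return w(110+x*C+z*S,y,110-x*S+z*C)
for th in(0,.4,.8,1.25):
    print(th,[np.round(f(proj(c,pt(th,*q)))).tolist() for q in[(-14,32,261),(-14,-32,261),(-14,0,26)]])
a=c['frame'][150:300,200:350,::-1];b=k['frame'][120:270,230:380,::-1]
cv2.imwrite('pics/s3.png',np.hstack([cv2.resize(a,None,fx=4,fy=4)[:,:400],cv2.resize(b,None,fx=4,fy=4)[:600,100:500]]))
E
```

```text
tip [307. 370.]
0 [[255.0, 221.0], [165.0, 259.0], [225.0, 429.0]]
0.4 [[306.0, 263.0], [211.0, 305.0], [208.0, 366.0]]
0.8 [[369.0, 352.0], [271.0, 396.0], [204.0, 320.0]]
1.25 [[438.0, 486.0], [340.0, 534.0], [218.0, 299.0]]
```

View pics/s3.png

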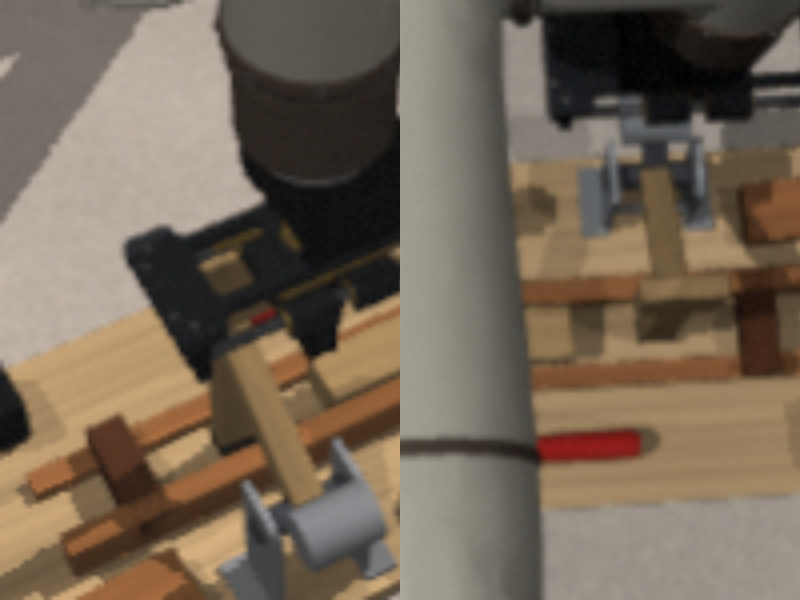

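The barrier is at 0 and the fingertips passed over it. The tip projects to (307,370) but appears at ≈(318,350), so it may sit a little higher than assumed. I'll back off over the top and retry lower, looking mid-push.

```bash
python3 -m jog '{"rot":[[0,0,0],[0,0,0],[0,0,0],[0,0,0],[0,0,0],[0,0,0],[0,0,0],[0,0,0],[0,0,0],[0,0,0]],"delta_pos":[[0,0,15],[0,0,5],[-22,-2,0],[-22,-2,0],[-22,-2,0],[-22,-1,0],[-22,-2,0],[-22,-2,0],[-22,-1,0],[-22,-2,0]],"grip":[0,0,0,0,0,0,0,0,0,0]}'
python3 -m jog '{"rot":[[0,0,0],[0,0,0],[0,0,0],[0,0,0],[0,0,0],[0,0,0]],"delta_pos":[[0,0,-20],[0,0,-25],[0,0,-25],[0,0,-25],[0,0,0],[0,0,0]],"grip":[0,0,0,0,0,0]}'
python3 - <<'E'
from h import *
print(r.tips_ahead)
c=cap('scene');k=cap('top');s=r.sense();print(s['tcp_pos'],s['wrist_force'])
p=s['tcp_pos']
print('sc',proj(c,p-[0,0,.025]),'top',proj(k,p-[0,0,.025]))
for n,cc in(('sc',c),('top',k)):
    u,v=map(int,proj(cc,p-[0,0,.025])); g=cc['frame'][v-30:v+20,u-28:u+28,::-1]
    cv2.imwrite(f'pics/{n}4.png',cv2.resize(g,None,fx=7,fy=7)); print(n,u-28,v-30)
a=cv2.hconcat([cv2.imread('pics/sc4.png'),cv2.imread('pics/top4.png')]);cv2.imwrite('pics/s4.png',a)
E
```

```text
time_s: 5.73
tcp_pos: [0.5075, -0.1363, 0.3277]
ee_rot: [[0.997, 0.079, 0.001], [0.079, -0.997, 0.0], [0.001, 0.0, -1.0]]
wrist_force: [1.1, 0.1, 0.4]
gripper_width: 0.006
time_s: 6.23
tcp_pos: [0.5083, -0.1365, 0.2321]
ee_rot: [[0.997, 0.08, -0.002], [0.08, -0.997, -0.001], [-0.002, 0.001, -1.0]]
wrist_force: [0.8, -0.4, 1.4]
gripper_width: 0.003
0.025
[ 0.5099712  -0.1365258   0.23430715] [ 0.53928309 -0.28886    -0.18550936]
sc (np.float64(245.95201351028436), np.float64(208.91281539230516)) top (np.float64(324.78000137350654), np.float64(212.51395784920734))
sc 217 178
top 296 182
```

View pics/s4.png

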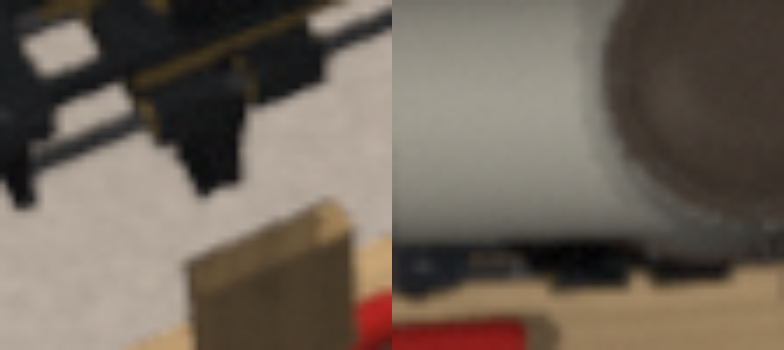

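The tip is in front of the paddle at crop (205,190), within about 10 mm of prediction. I'll push horizontally in small steps, reading the force.

```bash
python3 -m jog '{"rot":[[0,0,0],[0,0,0],[0,0,0],[0,0,0],[0,0,0],[0,0,0]],"delta_pos":[[8,1,-2],[8,0,0],[8,1,0],[6,0,0],[0,0,0],[0,0,0]],"grip":[0,0,0,0,0,0]}'
python3 -m jog '{"rot":[[0,0,0],[0,0,0],[0,0,0],[0,0,0],[0,0,0]],"delta_pos":[[5,0,0],[5,1,0],[5,0,0],[0,0,0],[0,0,0]],"grip":[0,0,0,0,0]}'
python3 -m jog '{"rot":[[0,0,0],[0,0,0],[0,0,0],[0,0,0],[0,0,0]],"delta_pos":[[5,0,0],[5,1,0],[5,0,0],[0,0,0],[0,0,0]],"grip":[0,0,0,0,0]}'
python3 - <<'E'
from h import *
F=[]
for i in range(3): c=cap('scene');s=r.sense();F.append(s['wrist_force'])
print(np.round(F,2),s['tcp_pos'])
a=c['frame'][150:300,200:350,::-1];cv2.imwrite('pics/s5.png',cv2.resize(a,None,fx=4,fy=4))
E
```

```text
time_s: 6.83
tcp_pos: [0.5391, -0.1342, 0.2299]
ee_rot: [[0.997, 0.079, -0.001], [0.079, -0.997, 0.0], [-0.001, -0.0, -1.0]]
wrist_force: [-0.5, 1.0, -0.4]
gripper_width: 0.003
time_s: 7.25
tcp_pos: [0.5512, -0.1341, 0.231]
ee_rot: [[0.997, 0.079, -0.006], [0.079, -0.997, -0.001], [-0.006, 0.001, -1.0]]
wrist_force: [-7.7, -0.6, 6.0]
gripper_width: 0.008
time_s: 7.67
tcp_pos: [0.5656, -0.1338, 0.2328]
ee_rot: [[0.997, 0.079, -0.006], [0.079, -0.997, -0.003], [-0.007, 0.002, -1.0]]
wrist_force: [-10.0, -1.2, 11.3]
gripper_width: 0.007
[[-10.82  -1.3   11.43]
 [ -9.91  -0.94  11.24]
 [-10.21  -1.89  11.2 ]] [ 0.56545378 -0.13379824  0.23268535]
```

View pics/s5.png

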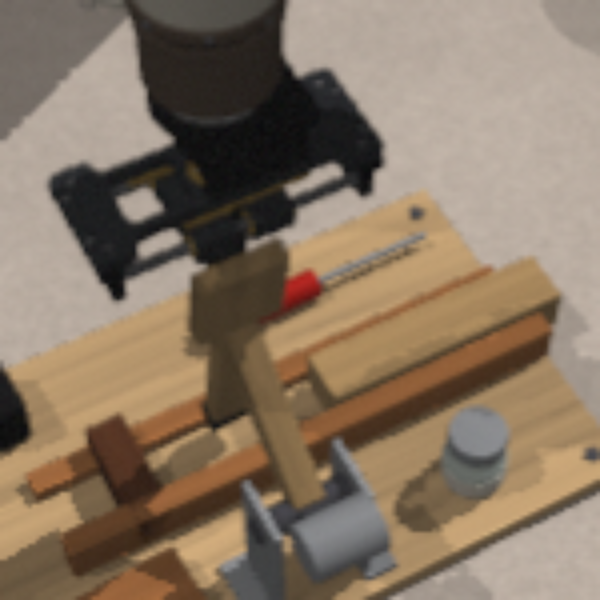

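The barrier is now partly up (≈0.15–0.2 rad, paddle top at (285,240)). The reaction is 10 N back and 11 N up, so the rising paddle is dragging on the finger or knuckle. I'll go up to relieve it, then follow the arc and read the force often.

```bash
python3 -m jog '{"rot":[[0,0,0],[0,0,0],[0,0,0],[0,0,0]],"delta_pos":[[0,0,5],[0,0,5],[0,0,5],[0,0,0]],"grip":[0,0,0,0]}'
python3 -m jog '{"rot":[[0,0,0],[0,0,0],[0,0,0],[0,0,0]],"delta_pos":[[3,0,4],[4,1,4],[4,0,4],[0,0,0]],"grip":[0,0,0,0]}'
python3 -m jog '{"rot":[[0,0,0],[0,0,0],[0,0,0],[0,0,0]],"delta_pos":[[4,0,3],[4,1,3],[4,0,3],[0,0,0]],"grip":[0,0,0,0]}'
python3 - <<'E'
from h import *
c=cap('scene')
a=c['frame'][150:300,200:350,::-1];cv2.imwrite('pics/s6.png',cv2.resize(a,None,fx=4,fy=4))
E
```

```text
time_s: 8.15
tcp_pos: [0.5694, -0.1322, 0.2463]
ee_rot: [[0.997, 0.08, 0.002], [0.08, -0.997, -0.0], [0.002, 0.0, -1.0]]
wrist_force: [-1.1, -0.4, 1.6]
gripper_width: 0.007
time_s: 8.48
tcp_pos: [0.5814, -0.1312, 0.2581]
ee_rot: [[0.997, 0.08, 0.003], [0.08, -0.997, -0.0], [0.003, 0.001, -1.0]]
wrist_force: [-1.9, -0.2, -0.2]
gripper_width: 0.0
time_s: 8.82
tcp_pos: [0.5931, -0.1303, 0.2669]
ee_rot: [[0.997, 0.08, 0.002], [0.08, -0.997, -0.0], [0.002, 0.0, -1.0]]
wrist_force: [-0.4, 0.2, 0.8]
gripper_width: 0.008
```

View pics/s6.png

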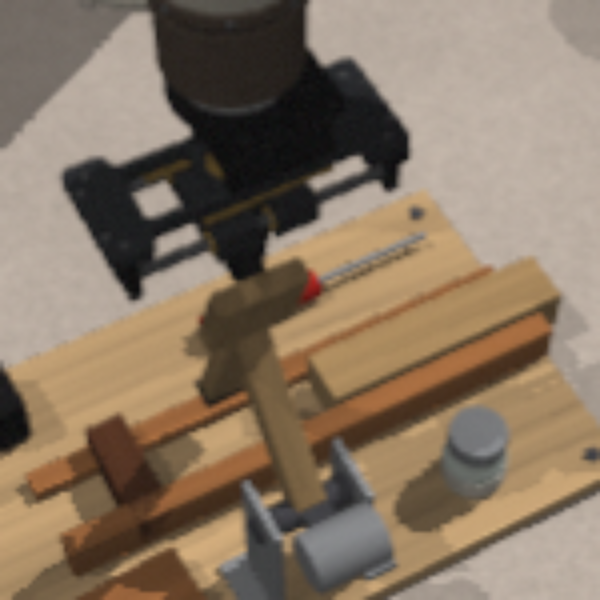

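It works: θ≈0.4, and the paddle top is now at (290,275) with the finger behind it. I'll continue along the arc.

```bash
python3 -m jog '{"rot":[[0,0,0],[0,0,0],[0,0,0],[0,0,0],[0,0,0],[0,0,0],[0,0,0],[0,0,0]],"delta_pos":[[4,0,2],[4,1,2],[4,0,2],[4,0,2],[4,1,2],[4,0,2],[4,0,2],[4,1,2]],"grip":[0,0,0,0,0,0,0,0]}'
python3 -m jog '{"rot":[[0,0,0],[0,0,0],[0,0,0],[0,0,0],[0,0,0],[0,0,0],[0,0,0],[0,0,0]],"delta_pos":[[4,0,1],[4,1,1],[4,0,1],[4,0,1],[4,1,1],[4,0,1],[4,0,0],[4,1,0]],"grip":[0,0,0,0,0,0,0,0]}'
python3 -m jog '{"rot":[[0,0,0],[0,0,0],[0,0,0],[0,0,0],[0,0,0],[0,0,0],[0,0,0],[0,0,0]],"delta_pos":[[4,0,0],[4,1,0],[4,0,0],[4,0,0],[4,1,0],[4,0,0],[0,0,0],[0,0,0]],"grip":[0,0,0,0,0,0,0,0]}'
python3 - <<'E'
from h import *
c=cap('scene')
a=c['frame'][150:300,200:350,::-1];cv2.imwrite('pics/s7.png',cv2.resize(a,None,fx=4,fy=4))
E
```

```text
time_s: 9.53
tcp_pos: [0.6242, -0.1274, 0.2825]
ee_rot: [[0.997, 0.079, 0.0], [0.079, -0.997, -0.0], [0.0, 0.0, -1.0]]
wrist_force: [-1.2, -0.4, 0.3]
gripper_width: 0.006
time_s: 10.2
tcp_pos: [0.6562, -0.1243, 0.2883]
ee_rot: [[0.997, 0.079, 0.0], [0.079, -0.997, -0.0], [0.0, 0.0, -1.0]]
wrist_force: [0.5, 1.1, 1.3]
gripper_width: 0.005
time_s: 10.87
tcp_pos: [0.6798, -0.1222, 0.288]
ee_rot: [[0.997, 0.079, -0.0], [0.079, -0.997, 0.0], [-0.0, -0.0, -1.0]]
wrist_force: [0.5, 0.3, 0.5]
gripper_width: 0.006
```

View pics/s7.png

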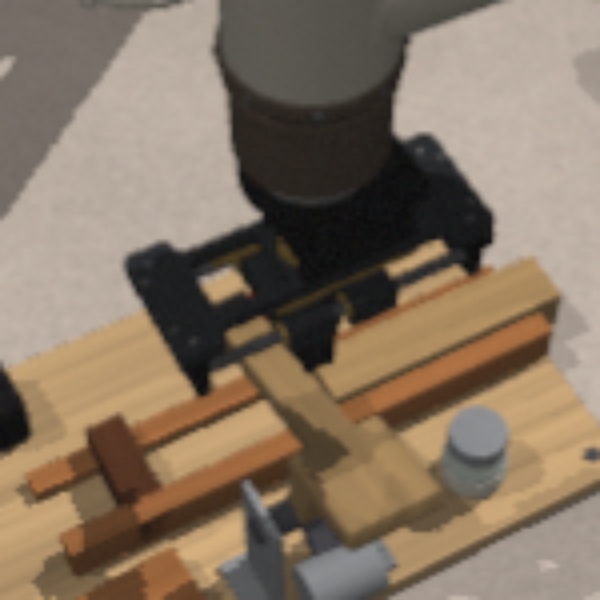

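The barrier is fully raised: the paddle lies back at (340–440,480–535), which matches the prediction for 1.25 rad. I'll withdraw upward, then go round to the rail's tail.

```bash
python3 -m jog '{"rot":[[0,0,0],[0,0,0],[0,0,0],[0,0,0],[0,0,0],[0,0,0],[0,0,0]],"delta_pos":[[0,0,25],[0,0,35],[0,0,35],[0,0,5],[0,0,0],[0,0,0],[0,0,0]],"grip":[0,0,0,0,0,0,0]}'
python3 -m jog '{"rot":[[0,0,0],[0,0,0],[0,0,0],[0,0,0],[0,0,0],[0,0,0],[0,0,0],[0,0,0],[0,0,0],[0,0,0]],"delta_pos":[[-14,30,0],[-14,30,0],[-14,31,0],[-14,31,0],[-14,31,0],[-14,31,0],[-14,31,0],[-14,31,0],[-13,30,0],[-13,27,0]],"grip":[0,0,0,0,0,0,0,0,0,0]}'
python3 - <<'E'
from h import *
d=np.load('jig.npz');R,t=d['R'],d['t']
s=r.sense();print(s['tcp_pos'],(R.T@(s['tcp_pos'][:2]-t))*1e3,s['wrist_force'])
E
```

```text
time_s: 11.5
tcp_pos: [0.6792, -0.1221, 0.3866]
ee_rot: [[0.997, 0.079, -0.003], [0.079, -0.997, 0.001], [-0.003, -0.001, -1.0]]
wrist_force: [0.4, 0.7, -0.4]
gripper_width: 0.003
time_s: 12.33
tcp_pos: [0.5402, 0.1821, 0.3866]
ee_rot: [[0.997, 0.08, -0.003], [0.08, -0.997, -0.001], [-0.003, 0.001, -1.0]]
wrist_force: [-0.0, 0.3, 0.2]
gripper_width: 0.007
[0.54015545 0.1820865  0.38656055] [ -6.33364161 316.00864712] [-0.03634416  0.31210035  0.2265253 ]
```

```bash
python3 -m jog '{"rot":[[0,0,0],[0,0,0],[0,0,0],[0,0,0],[0,0,0],[0,0,0],[0,0,0],[0,0,0],[0,0,0],[0,0,0]],"delta_pos":[[0,0,-36],[0,0,-36],[0,0,-36],[0,0,-36],[0,0,-36],[0,0,-36],[0,0,-36],[0,0,-36],[0,0,-25],[0,0,-15]],"grip":[0,0,0,0,0,0,0,0,0,0]}'
python3 -m jog '{"rot":[[0,0,0],[0,0,0],[0,0,0],[0,0,0],[0,0,0],[0,0,0],[0,0,0]],"delta_pos":[[0,0,0],[1,-8,0],[0,-8,0],[1,-8,0],[0,-8,0],[1,-8,0],[0,0,0]],"grip":[0,0,0,0,0,0,0]}'
python3 - <<'E'
from h import *
d=np.load('jig.npz');R,t=d['R'],d['t']
s=r.sense();print(s['tcp_pos'],(R.T@(s['tcp_pos'][:2]-t))*1e3,s['wrist_force'])
c=cap('scene')
a=c['frame'][150:300,200:380,::-1];cv2.imwrite('pics/s8.png',cv2.resize(a,None,fx=4,fy=4))
E
```

```text
time_s: 13.17
tcp_pos: [0.5383, 0.1787, 0.0553]
ee_rot: [[0.997, 0.079, -0.008], [0.078, -0.997, -0.005], [-0.008, 0.004, -1.0]]
wrist_force: [0.0, -0.9, -0.0]
gripper_width: 0.006
time_s: 13.75
tcp_pos: [0.5449, 0.1391, 0.061]
ee_rot: [[0.997, 0.077, 0.001], [0.077, -0.997, 0.001], [0.001, -0.0, -1.0]]
wrist_force: [0.8, 0.7, -0.6]
gripper_width: 0.006
[0.5448535  0.13908444 0.06104595] [ -5.04709438 272.76985338] [ 0.76601263  0.6629285  -0.61465631]
```

```bash
python3 -m jog '{"rot":[[0,0,0],[0,0,0],[0,0,0],[0,0,0],[0,0,0],[0,0,0],[0,0,0],[0,0,0],[0,0,0],[0,0,0]],"delta_pos":[[1,-8,0],[0,-8,0],[1,-8,0],[0,-8,0],[1,-8,0],[1,-8,0],[0,-8,0],[1,-8,0],[0,-8,0],[1,-8,0]],"grip":[0,0,0,0,0,0,0,0,0,0]}'
python3 -m jog '{"rot":[[0,0,0],[0,0,0],[0,0,0],[0,0,0],[0,0,0],[0,0,0],[0,0,0]],"delta_pos":[[1,-6,0],[0,-6,0],[1,-6,0],[0,-5,0],[0,-4,0],[0,0,0],[0,0,0]],"grip":[0,0,0,0,0,0,0]}'
python3 - <<'E'
from h import *
d=np.load('jig.npz');R,t=d['R'],d['t']
F=[]
for i in range(3): c=cap('scene');s=r.sense();F.append(s['wrist_force'])
print(np.round(F,1));print(s['tcp_pos'],(R.T@(s['tcp_pos'][:2]-t))*1e3)
E
```

```text
time_s: 14.63
tcp_pos: [0.5506, 0.0598, 0.0602]
ee_rot: [[0.997, 0.079, -0.0], [0.079, -0.997, -0.0], [-0.0, 0.0, -1.0]]
wrist_force: [0.0, 0.2, 0.3]
gripper_width: 0.002
time_s: 15.22
tcp_pos: [0.5527, 0.0336, 0.0603]
ee_rot: [[0.997, 0.079, 0.0], [0.079, -0.997, 0.0], [0.0, -0.0, -1.0]]
wrist_force: [-0.8, 0.3, -0.4]
gripper_width: 0.002
[[ 0.   0.   0.1]
 [ 0.3 -0.1 -0.3]
 [ 0.3 -0.2  0.2]]
[0.55274613 0.03397181 0.06028051] [ -5.48221531 167.36221266]
```

```bash
for i in 1; do :; done
python3 -m jog '{"rot":[[0,0,0],[0,0,0],[0,0,0],[0,0,0],[0,0,0]],"delta_pos":[[0,-3,0],[1,-3,0],[0,-3,0],[0,-3,0],[0,0,0]],"grip":[0,0,0,0,0]}'
python3 -m jog '{"rot":[[0,0,0],[0,0,0],[0,0,0],[0,0,0]],"delta_pos":[[0,-2,0],[1,-2,0],[0,-2,0],[0,0,0]],"grip":[0,0,0,0]}'
python3 -m jog '{"rot":[[0,0,0],[0,0,0],[0,0,0],[0,0,0]],"delta_pos":[[0,-2,0],[0,-2,0],[0,0,0],[0,0,0]],"grip":[0,0,0,0]}'
```

```text
time_s: 15.78
tcp_pos: [0.5536, 0.0212, 0.0602]
ee_rot: [[0.997, 0.079, -0.0], [0.079, -0.997, -0.0], [-0.0, 0.0, -1.0]]
wrist_force: [-0.1, -0.2, -0.1]
gripper_width: 0.004
time_s: 16.12
tcp_pos: [0.5547, 0.0154, 0.0602]
ee_rot: [[0.997, 0.079, -0.0], [0.079, -0.997, -0.0], [-0.0, 0.0, -1.0]]
wrist_force: [-0.6, 0.8, -0.0]
gripper_width: 0.007
time_s: 16.45
tcp_pos: [0.5547, 0.0116, 0.0603]
ee_rot: [[0.997, 0.079, 0.0], [0.079, -0.997, 0.0], [0.0, -0.0, -1.0]]
wrist_force: [-0.3, 0.2, -0.5]
gripper_width: 0.002
```

```bash
python3 - <<'E'
from h import *
d=np.load('jig.npz');R,t=d['R'],d['t']
F=[]
for i in range(3): c=cap('scene');s=r.sense();F.append(s['wrist_force'])
print(np.round(F,1));print(s['tcp_pos'],(R.T@(s['tcp_pos'][:2]-t))*1e3)
E
```

```text
[[ 0.   1.2  0.3]
 [-0.2 -0.1  0.2]
 [-0.4 -1.4  0.4]]
[0.5547109  0.01176485 0.06028096] [ -5.27775662 145.06944867]
```

```bash
python3 -m jog '{"rot":[[0,0,0],[0,0,0],[0,0,0],[0,0,0]],"delta_pos":[[0,-2,0],[0,-2,0],[0,0,0],[0,0,0]],"grip":[0,0,0,0]}'
python3 -m jog '{"rot":[[0,0,0],[0,0,0],[0,0,0],[0,0,0]],"delta_pos":[[0,-2,0],[0,-2,0],[0,0,0],[0,0,0]],"grip":[0,0,0,0]}'
```

```text
time_s: 16.93
tcp_pos: [0.5547, 0.0076, 0.0602]
ee_rot: [[0.997, 0.079, -0.0], [0.079, -0.997, -0.0], [-0.0, 0.0, -1.0]]
wrist_force: [-0.3, 0.8, 0.6]
gripper_width: 0.004
time_s: 17.27
tcp_pos: [0.5547, 0.0036, 0.0602]
ee_rot: [[0.997, 0.079, -0.0], [0.079, -0.997, 0.0], [-0.0, -0.0, -1.0]]
wrist_force: [-0.3, -0.0, 0.2]
gripper_width: 0.002
```

```bash
python3 -m jog '{"rot":[[0,0,0],[0,0,0],[0,0,0],[0,0,0]],"delta_pos":[[0,-1,0],[0,-2,0],[0,0,0],[0,0,0]],"grip":[0,0,0,0]}'
python3 -m jog '{"rot":[[0,0,0],[0,0,0],[0,0,0],[0,0,0]],"delta_pos":[[0,-1,0],[0,-2,0],[0,0,0],[0,0,0]],"grip":[0,0,0,0]}'
python3 - <<'E'
from h import *
c=cap('scene')
a=c['frame'][190:290,220:350,::-1];cv2.imwrite('pics/s9.png',cv2.resize(a,None,fx=6,fy=6,interpolation=cv2.INTER_CUBIC))
E
```

```text
time_s: 17.6
tcp_pos: [0.5547, 0.0006, 0.0603]
ee_rot: [[0.997, 0.079, 0.0], [0.079, -0.997, 0.0], [0.0, -0.0, -1.0]]
wrist_force: [-0.4, 0.3, 0.3]
gripper_width: 0.001
time_s: 17.93
tcp_pos: [0.5547, -0.0024, 0.0602]
ee_rot: [[0.997, 0.079, -0.0], [0.079, -0.997, -0.0], [-0.0, 0.0, -1.0]]
wrist_force: [0.1, -0.2, 0.6]
gripper_width: 0.005
```

```bash
python3 - <<'E'
from h import *
d=np.load('jig.npz');R,t=d['R'],d['t']
c=cap('scene');k=cap('top')
s0=cv2.imread('pics/scene0.png');t0=cv2.imread('pics/top0.png')
g=lambda im,p:tuple(int(x) for x in cv2.getRectSubPix(im,(1,1),p)[0,0])
for y in range(-75,290,8):
    P=[*(R@np.array([.005,y/1e3])+t),.058]
    a=proj(c,P);b=proj(k,P)
    print(y,g(s0,a),g(c['frame'][:,:,::-1].copy(),a),'|',g(t0,b),g(k['frame'][:,:,::-1].copy(),b))
E
```

```text
-75 (22, 32, 48) (25, 34, 52) | (13, 20, 33) (11, 23, 34)
-67 (85, 117, 144) (51, 71, 86) | (18, 26, 36) (17, 26, 35)
-59 (97, 133, 161) (59, 80, 97) | (39, 55, 66) (41, 56, 68)
-51 (109, 151, 185) (74, 100, 121) | (31, 45, 55) (43, 60, 71)
-43 (109, 151, 183) (73, 99, 120) | (31, 44, 53) (54, 74, 90)
-35 (109, 150, 183) (73, 99, 120) | (30, 45, 56) (54, 73, 89)
-27 (102, 141, 172) (73, 99, 121) | (25, 38, 48) (55, 74, 90)
-19 (44, 59, 69) (73, 100, 120) | (27, 40, 49) (57, 77, 92)
-11 (37, 54, 65) (71, 99, 120) | (27, 39, 49) (56, 76, 91)
-3 (36, 52, 64) (73, 101, 122) | (28, 41, 50) (56, 76, 91)
5 (39, 55, 67) (73, 100, 121) | (33, 46, 56) (57, 78, 93)
13 (43, 62, 76) (73, 100, 121) | (39, 56, 68) (57, 77, 94)
21 (73, 107, 132) (73, 101, 121) | (76, 104, 125) (53, 73, 88)
29 (74, 109, 134) (64, 88, 107) | (78, 105, 127) (27, 25, 27)
37 (76, 110, 136) (61, 88, 109) | (79, 106, 126) (20, 17, 18)
45 (70, 95, 114) (87, 127, 158) | (45, 63, 75) (24, 19, 19)
53 (70, 96, 115) (84, 124, 154) | (42, 57, 69) (23, 22, 21)
61 (67, 91, 111) (86, 125, 155) | (42, 58, 69) (54, 73, 88)
69 (43, 62,
[... 1100 characters left out ...]
 (78, 112, 136) (125, 134, 139)
213 (86, 126, 156) (78, 114, 141) | (76, 109, 133) (127, 138, 141)
221 (85, 125, 155) (78, 114, 140) | (76, 109, 133) (129, 140, 143)
229 (86, 125, 155) (77, 113, 140) | (76, 109, 133) (131, 142, 145)
237 (83, 122, 151) (76, 111, 138) | (74, 106, 130) (130, 143, 145)
245 (84, 123, 152) (77, 111, 137) | (73, 105, 129) (132, 144, 147)
253 (84, 124, 153) (76, 111, 138) | (72, 105, 128) (134, 145, 149)
261 (84, 123, 152) (78, 113, 140) | (73, 104, 127) (96, 103, 105)
269 (86, 124, 153) (81, 115, 141) | (91, 116, 132) (52, 57, 63)
277 (149, 162, 175) (159, 172, 185) | (114, 120, 128) (64, 68, 72)
285 (150, 161, 173) (158, 170, 182) | (113, 120, 128) (128, 138, 142)
```

```bash
python3 - <<'E'
import cv2
from h import *
a=cap('scene')['frame'][175:325,180:360,::-1];cv2.imwrite('pics/s10.png',cv2.resize(a,None,fx=4,fy=4,interpolation=cv2.INTER_CUBIC))
E
```

```text
(no output)
```

View pics/s10.png

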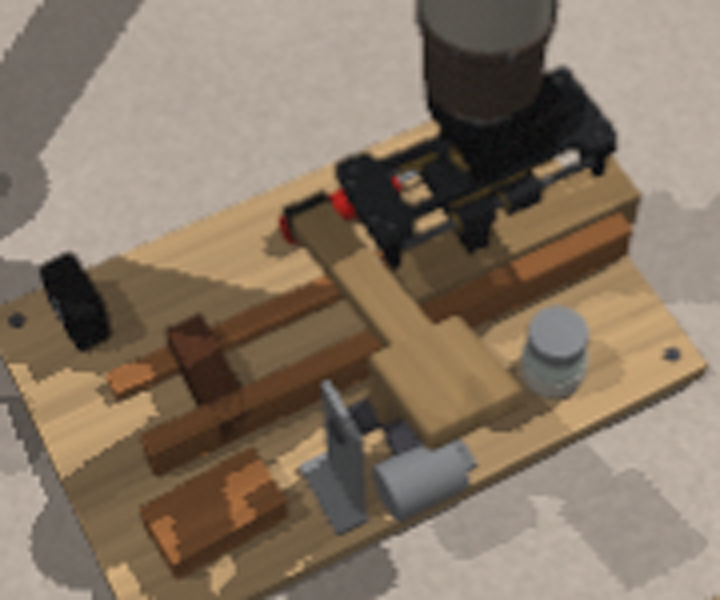

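The picture shows the barrier raised, but the rail has not moved: its left end is still at (635,200). The finger at (475,245) ran over the rail's top, so the closed tips sit only about 0–5 mm ahead of the TCP, not 25. That also explains the first slip over the paddle. I'll go back up and round, and push at TCP z≈0.04.

```bash
python3 -m jog '{"rot":[[0,0,0],[0,0,0],[0,0,0],[0,0,0],[0,0,0],[0,0,0],[0,0,0],[0,0,0],[0,0,0],[0,0,0]],"delta_pos":[[0,0,20],[0,0,20],[-2,26,0],[-2,26,0],[-2,26,0],[-2,26,0],[-2,26,0],[-2,26,0],[-2,26,0],[0,0,0]],"grip":[0,0,0,0,0,0,0,0,0,0]}'
python3 -m jog '{"rot":[[0,0,0],[0,0,0],[0,0,0],[0,0,0],[0,0,0],[0,0,0]],"delta_pos":[[0,0,-20],[0,0,-20],[0,0,-15],[0,0,-5],[0,0,0],[0,0,0]],"grip":[0,0,0,0,0,0]}'
python3 - <<'E'
from h import *
d=np.load('jig.npz');R,t=d['R'],d['t']
c=cap('scene');s=r.sense();p=s['tcp_pos'];print(p,(R.T@(p[:2]-t))*1e3,s['wrist_force'])
# lowest dark pixel of the finger below the TCP, as height over the table on the tool axis
f=c['frame'].max(2)
for z in range(60,-40,-4):
    u,v=proj(c,p+[0,0,z/1e3]);print(z,int(f[int(round(v)),int(round(u))]),end='; ')
E
```

```text
time_s: 18.97
tcp_pos: [0.5411, 0.1837, 0.1004]
ee_rot: [[0.996, 0.084, 0.002], [0.084, -0.996, 0.001], [0.002, -0.001, -1.0]]
wrist_force: [0.2, -0.1, -0.2]
gripper_width: 0.008
time_s: 19.47
tcp_pos: [0.5412, 0.1796, 0.0407]
ee_rot: [[0.997, 0.079, 0.001], [0.079, -0.997, -0.0], [0.001, 0.0, -1.0]]
wrist_force: [0.3, 0.5, -0.4]
gripper_width: 0.006
[0.54150728 0.1799023  0.04119535] [ -5.15857073 313.72449293] [-0.39619931 -0.90449719 -0.64636172]
60 54; 56 56; 52 45; 48 29; 44 43; 40 59; 36 59; 32 53; 28 45; 24 31; 20 31; 16 17; 12 14; 8 14; 4 14; 0 55; -4 114; -8 146; -12 146; -16 177; -20 178; -24 171; -28 171; -32 158; -36 153;
```

Confirmed in the image: the finger ends at about the TCP height. I'll lower 6 mm and push.

```bash
python3 -m jog '{"rot":[[0,0,0],[0,0,0],[0,0,0],[0,0,0],[0,0,0],[0,0,0],[0,0,0],[0,0,0]],"delta_pos":[[0,0,-6],[0,0,0],[1,-6,0],[0,-6,0],[1,-6,0],[0,-6,0],[1,-6,0],[0,-6,0]],"grip":[0,0,0,0,0,0,0,0]}'
python3 -m jog '{"rot":[[0,0,0],[0,0,0],[0,0,0],[0,0,0],[0,0,0]],"delta_pos":[[1,-5,0],[0,-5,0],[0,-5,0],[1,-5,0],[0,-5,0]],"grip":[0,0,0,0,0]}'
python3 -m jog '{"rot":[[0,0,0],[0,0,0],[0,0,0],[0,0,0],[0,0,0]],"delta_pos":[[1,-5,0],[0,-5,0],[0,-5,0],[1,-5,0],[0,-5,0]],"grip":[0,0,0,0,0]}'
```

```text
time_s: 20.18
tcp_pos: [0.5441, 0.1432, 0.0344]
ee_rot: [[0.997, 0.079, 0.001], [0.079, -0.997, 0.001], [0.001, -0.001, -1.0]]
wrist_force: [0.1, 2.6, 0.4]
gripper_width: 0.007
time_s: 20.6
tcp_pos: [0.5461, 0.1185, 0.0344]
ee_rot: [[0.997, 0.079, 0.001], [0.079, -0.997, 0.0], [0.001, -0.0, -1.0]]
wrist_force: [-0.5, 1.9, 0.1]
gripper_width: 0.005
time_s: 21.02
tcp_pos: [0.548, 0.0934, 0.0344]
ee_rot: [[0.997, 0.079, 0.0], [0.079, -0.997, 0.0], [0.0, -0.0, -1.0]]
wrist_force: [0.0, 2.5, 2.4]
gripper_width: 0.005
```

```bash
python3 -m jog '{"rot":[[0,0,0],[0,0,0],[0,0,0],[0,0,0],[0,0,0],[0,0,0],[0,0,0],[0,0,0],[0,0,0],[0,0,0]],"delta_pos":[[1,-6,0],[0,-6,0],[1,-6,0],[0,-6,0],[1,-6,0],[0,-6,0],[1,-6,0],[0,-6,0],[1,-6,0],[0,-6,0]],"grip":[0,0,0,0,0,0,0,0,0,0]}'
python3 -m jog '{"rot":[[0,0,0],[0,0,0],[0,0,0],[0,0,0]],"delta_pos":[[1,-4,0],[0,-4,0],[0,-4,0],[0,-3,0]],"grip":[0,0,0,0]}'
python3 -m jog '{"rot":[[0,0,0],[0,0,0]],"delta_pos":[[0,-3,0],[0,-3,0]],"grip":[0,0]}'
python3 - <<'E'
from h import *
d=np.load('jig.npz');R,t=d['R'],d['t']
p=r.sense()['tcp_pos'];print(p,(R.T@(p[:2]-t))*1e3)
E
```

```text
time_s: 21.85
tcp_pos: [0.5529, 0.0332, 0.0343]
ee_rot: [[0.997, 0.079, 0.0], [0.079, -0.997, 0.0], [0.0, -0.0, -1.0]]
wrist_force: [0.0, 3.7, 1.8]
gripper_width: 0.002
time_s: 22.18
tcp_pos: [0.5537, 0.0183, 0.0342]
ee_rot: [[0.997, 0.079, -0.0], [0.079, -0.997, -0.0], [-0.0, 0.0, -1.0]]
wrist_force: [-0.7, 3.5, 2.0]
gripper_width: 0.007
time_s: 22.35
tcp_pos: [0.5537, 0.0125, 0.0342]
ee_rot: [[0.997, 0.079, -0.0], [0.079, -0.997, -0.0], [-0.0, 0.0, -1.0]]
wrist_force: [-0.1, 3.3, 2.3]
gripper_width: 0.009
[0.55366899 0.01249041 0.03421737] [ -6.25910139 145.87504508]
```

```bash
python3 -m jog '{"rot":[[0,0,0],[0,0,0],[0,0,0]],"delta_pos":[[0,-2,0],[0,-2,0],[0,0,0]],"grip":[0,0,0]}'
python3 -m jog '{"rot":[[0,0,0],[0,0,0],[0,0,0]],"delta_pos":[[0,-2,0],[0,-1,0],[0,0,0]],"grip":[0,0,0]}'
```

```text
time_s: 22.6
tcp_pos: [0.5536, 0.0082, 0.0341]
ee_rot: [[0.997, 0.079, -0.0], [0.079, -0.997, -0.0], [-0.0, 0.0, -1.0]]
wrist_force: [0.3, 0.6, 1.6]
gripper_width: 0.008
time_s: 22.85
tcp_pos: [0.5535, 0.0054, 0.0341]
ee_rot: [[0.997, 0.079, -0.001], [0.079, -0.997, -0.0], [-0.001, 0.0, -1.0]]
wrist_force: [0.6, 1.6, 0.8]
gripper_width: 0.007
```

```bash
python3 -m jog '{"rot":[[0,0,0],[0,0,0],[0,0,0]],"delta_pos":[[0,-2,0],[0,-1,0],[0,0,0]],"grip":[0,0,0]}'
python3 -m jog '{"rot":[[0,0,0],[0,0,0],[0,0,0]],"delta_pos":[[0,-2,0],[0,-1,0],[0,0,0]],"grip":[0,0,0]}'
```

```text
time_s: 23.1
tcp_pos: [0.5535, 0.0048, 0.0341]
ee_rot: [[0.997, 0.079, 0.0], [0.079, -0.997, 0.003], [0.001, -0.003, -1.0]]
wrist_force: [-2.1, 11.7, 3.2]
gripper_width: 0.008
time_s: 23.35
tcp_pos: [0.5538, 0.0047, 0.0342]
ee_rot: [[0.997, 0.079, 0.002], [0.079, -0.997, 0.006], [0.002, -0.006, -1.0]]
wrist_force: [-4.4, 24.0, 3.2]
gripper_width: 0.009
```

A hard stop: the TCP stays at y=0.0047 while the force climbs to 24 N, so the rail is home. I'll back off along the channel, then go up and clear.

```bash
python3 -m jog '{"rot":[[0,0,0],[0,0,0],[0,0,0],[0,0,0],[0,0,0],[0,0,0],[0,0,0],[0,0,0]],"delta_pos":[[0,3,0],[0,3,0],[0,6,0],[-1,10,0],[-1,15,0],[-2,20,0],[-2,20,0],[0,0,0]],"grip":[0,0,0,0,0,0,0,0]}'
python3 -m jog '{"rot":[[0,0,0],[0,0,0],[0,0,0],[0,0,0],[0,0,0],[0,0,0],[0,0,0],[0,0,0],[0,0,0],[0,0,0]],"delta_pos":[[0,0,20],[0,0,35],[0,0,35],[0,0,35],[0,0,35],[0,0,35],[-10,35,0],[-20,35,0],[-20,35,0],[-20,35,0]],"grip":[0,0,0,0,0,0,0,0,0,0]}'
python3 -m jog '{"rot":[[0,0,0],[0,0,0],[0,0,0],[0,0,0],[0,0,0],[0,0,0],[0,0,0],[0,0,0],[0,0,0],[0,0,0]],"delta_pos":[[-20,35,0],[-20,35,0],[-20,35,0],[-20,35,0],[-20,35,0],[-20,35,0],[0,0,0],[0,0,0],[0,0,0],[0,0,0]],"grip":[0,0,0,0,0,0,0,0,0,0]}'
python3 - <<'E'
from h import *
d=np.load('jig.npz');R,t=d['R'],d['t']
c=cap('scene','fin.png');k=cap('top','fint.png')
s0=cv2.imread('pics/scene0.png')[:,:,::-1];t0=cv2.imread('pics/top0.png')[:,:,::-1]
g=lambda im,p:tuple(int(x) for x in cv2.getRectSubPix(im.copy(),(1,1),p)[0,0])
for y in range(110,290,8):
    P=[*(R@np.array([-.015,y/1e3])+t),.058]
    print(y,g(s0,proj(c,P)),g(c['frame'],proj(c,P)),g(t0,proj(k,P)),g(k['frame'],proj(k,P)))
# paddle at 1.25
for q in[(-14,25,255),(-14,-25,255)]:
    x,z=q[0]-110,q[2]-110;C,S=np.cos(1.25),np.sin(1.25)
    print('paddle',g(s0,(u:=proj(c,[*(R@np.array([110+x*C+z*S,q[1]])/1e3+t),(110-x*S+z*C)/1e3]))),g(c['frame'],u))
# bystanders: colour centroids before/after in scene
def cen(im,f):
    h=cv2.cvtColor(im.copy(),cv2.COLOR_RGB2HSV);m=f(h,*np.moveaxis(im.astype(int),2,0))&np.pad(np.ones((170,210),bool),((180,70),(170,180)));v,u=np.nonzero(m);return len(u),u.mean().round(1),v.mean().round(1)
for n,f in(('driver red',lambda h,r,g,b:(r>120)&(g<50)&(b<60)),('tape dark',lambda h,r,g,b:(r<35)&(g<35)&(b<35))):
    print(n,cen(s0,f),cen(c['frame'],f))
E
```

```text
time_s: 24.02
tcp_pos: [0.5477, 0.079, 0.0342]
ee_rot: [[0.997, 0.082, 0.0], [0.082, -0.997, -0.0], [0.0, 0.0, -1.0]]
wrist_force: [-0.4, -0.7, 0.8]
gripper_width: 0.005
time_s: 24.85
tcp_pos: [0.4766, 0.217, 0.2292]
ee_rot: [[0.997, 0.077, -0.0], [0.077, -0.997, -0.0], [-0.0, 0.0, -1.0]]
wrist_force: [1.2, 0.4, -1.0]
gripper_width: 0.004
time_s: 25.68
tcp_pos: [0.3582, 0.4255, 0.2291]
ee_rot: [[0.997, 0.078, -0.0], [0.078, -0.997, -0.001], [-0.0, 0.001, -1.0]]
wrist_force: [0.0, -0.5, -0.1]
gripper_width: 0.009
110 (163, 131, 89) (164, 132, 90) (139, 114, 80) (142, 116, 81)
118 (163, 132, 89) (164, 133, 90) (138, 112, 78) (141, 115, 81)
126 (162, 131, 89) (165, 132, 90) (140, 114, 79) (137, 111, 79)
134 (162, 131, 88) (137, 95, 58) (139, 114, 80) (135, 112, 83)
142 (162, 131, 89) (122, 80, 48) (139, 115, 80) (136, 113, 85)
150 (163, 132, 89) (122, 80, 48) (139, 114, 80) (152, 127, 94)
158 (162, 131, 89) (130, 86, 52) (140, 114, 81) (160, 134, 99)
166 (163, 132, 89) (127, 83, 50) (138, 114, 80) (159, 135, 100)
174 (163, 131, 90) (129, 85, 49) (139, 114, 80) (158, 133, 98)
182 (163, 1
[... 463 characters left out ...]
) (140, 115, 80) (159, 133, 99)
246 (163, 131, 90) (178, 166, 155) (140, 115, 81) (144, 131, 114)
254 (163, 132, 90) (177, 165, 153) (139, 115, 80) (152, 143, 135)
262 (163, 132, 90) (180, 167, 156) (140, 115, 81) (151, 142, 134)
270 (164, 134, 95) (177, 165, 155) (133, 116, 94) (153, 145, 136)
278 (174, 162, 151) (177, 165, 154) (129, 123, 114) (156, 147, 138)
286 (175, 164, 153) (178, 166, 155) (132, 126, 118) (156, 148, 139)
paddle (119, 98, 73) (153, 124, 85)
paddle (119, 120, 122) (137, 111, 76)
driver red (54, np.float64(272.9), np.float64(221.8)) (47, np.float64(267.5), np.float64(223.8))
tape dark (219, np.float64(201.3), np.float64(250.7)) (219, np.float64(201.2), np.float64(249.1))
```

The rail's tail now ends at jig y≈131 (130 expected), and wood shows where the raised paddle should be. The driver's red centroid in the scene view is affected by the paddle's occlusion, so I'll check it from the top view.

```bash
python3 - <<'E'
import cv2,numpy as np
for f in('top0','fint'):
    im=cv2.imread(f'pics/{f}.png').astype(int)[135:260,225:395]
    for n,m in(('red',(im[...,2]>110)&(im[...,1]<50)),('tape',(im.max(2)<28))):
        if n=='tape': m[:70]=0
        v,u=np.nonzero(m);print(f,n,len(u),(u.mean()+225).round(1),(v.mean()+135).round(1))
E
python3 -c "
from h import *
print(finish_job())"
```

```text
top0 red 151 299.8 231.5
top0 tape 142 365.2 229.5
fint red 118 303.2 231.4
fint tape 141 365.2 229.5
the job is handed in; nothing more can be done
None
```

The barrier is raised and standing on its own, and the rail is pushed home against the end stop. I handed the job in at about 26 s of the 58 s allowed. One check, on the screwdriver, is unresolved.

**What went wrong on the way**
- The first push slid over the top of the paddle, and the barrier stayed down.
- The first rail push passed over the rail without moving it.
- Both had the same cause: the closed fingertips end at about the TCP, not 25 mm ahead of it as specified. Pushing lower fixed both.
- During the second barrier push the finger caught on the paddle briefly, at about 15 N, and I eased it off.

**Last checks**
- **Barrier:** the last picture I viewed, taken before the final rail push, showed the paddle lying back where the geometry predicts for 1.25 rad. After the push, pixel samples at that spot were still wood-coloured. I did not measure the angle directly.
- **Rail:** it came to a hard stop, with the force rising to 24 N and no further movement. Its tail now ends at about jig y 131 mm; home is 130 mm, and my measurement is good to about 3 mm.
- **Arm:** it finished well clear, with wrist force near zero.
- **Tape:** unmoved in the top view and within 2 pixels in the scene view.
- **Screwdriver:** its visible red area shrank from 151 to 118 pixels in the top view. Its centre shifted about 3 pixels along its length, roughly 10 mm if real. The arm or its shadow hiding part of the handle is likely, because the sideways position did not change, but I did not confirm this.
- **Jar, offcut, glue, drill and hammer:** I did not measure these at the end. The planned paths kept clear of them.

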